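# Show which thread cone has run out and which spare replaces it

### The job

One of the thread cones on the wooden peg rack has almost run out: point it out to the embroiderer by holding the fingertips just above its top (centred over it, no more than about 3 cm up) for two full seconds. Then point in the same way at its replacement, the full cone of the same height among the three spares standing in the shallow tray, for at least two seconds, and finish still pointing at it. Touch nothing at all, and travel well above the other cones, so that you never point at a wrong one.

Things in the scene. Friction and masses are not known exactly. Their poses are not given: they have to be found in the camera images.
- low_top (a point): centre of the top end of the nearly empty cone on the peg rack, the first to point at: 115 mm high, hollow white plastic core tapering from 46 mm diameter at the foot to 22 mm at the top, almost bare, only a thin layer of golden thread on its lower half; it stands upright on one of the rack's pegs, its top 137 mm above the table; z points up
- cone_a_top (a point): centre of the top end of another cone on the peg rack, NOT to be pointed at: 115 mm high, hollow white plastic core tapering from 46 mm diameter at the foot to 22 mm at the top, wound with golden thread up to 67 mm diameter; z points up
- cone_b_top (a point): centre of the top end of another cone on the peg rack, NOT to be pointed at: 115 mm high, hollow white plastic core tapering from 46 mm diameter at the foot to 22 mm at the top, wound with golden thread up to 65 mm diameter; z points up
- cone_c_top (a point): centre of the top end of another cone on the peg rack, NOT to be pointed at: 115 mm high, hollow white plastic core tapering from 46 mm diameter at the foot to 22 mm at the top, wound with golden thread up to 59 mm diameter; z points up
- cone_d_top (a point): centre of the top end of another cone on the peg rack, NOT to be pointed at: 115 mm high, hollow white plastic core tapering from 46 mm diameter at the foot to 22 mm at the top, wound with golden thread up to 56 mm diameter; z points up
- spare_same_top (a point): centre of the top end of the full spare cone of the same size as those on the rack, the second to point at: 115 mm high, hollow white plastic core tapering from 46 mm diameter at the foot to 22 mm at the top, wound with golden thread up to 67 mm diameter; it stands loose and upright in the tray, its top 121 mm above the table; z points up
- spare_small_top (a point): centre of the top end of the small spare cone in the tray, NOT to be pointed at: 70 mm high, full, up to 45 mm diameter, its top 76 mm above the table; z points up
- spare_large_top (a point): centre of the top end of the large spare cone in the tray, NOT to be pointed at: 165 mm high, full, up to 87 mm diameter, its top 171 mm above the table, the tallest thing in the working area; z points up
- rack_top (a point): centre of the upper face of the peg rack, a fixed board 170 x 250 mm, 22 mm above the table, with two rows of three wooden pegs 80 mm apart (rows along its y axis, its x axis points across the rows); each peg is 45 mm high; five carry a cone and one a small flanged wooden bobbin
- tray: fixed shallow wooden tray 180 x 300 x 16 mm, origin under its centre, y along its length; the three spares stand in a row along y, 95 mm apart, 35 mm to the +x side of the centre line; a pair of thread snips lies on the -x side of them. Other low things (under 65 mm) lie loose on the table round the rack and tray; a bobbin winder, bobbin rail, marker jar and drawer box, up to 200 mm high, stand along the far edge beyond x = 0.76

How it is judged:
On the way, in this order (a step that is already met when the one before it is completed fails the run):
1. point at the nearly empty cone on the rack and stay there (horizontal distance between the grasp point and low_top below 0.025 m and z of the grasp point in the frame of low_top between 0.008 and 0.07 m), for 1.6 s.
2. point at the full spare cone of the same height and stay there (horizontal distance between the grasp point and spare_same_top below 0.025 m and z of the grasp point in the frame of spare_same_top between 0.008 and 0.07 m), for 1.6 s.
At the end, for the whole second after the job is handed in: The point between the finger pads (about 2 cm behind the fingertips) is still within 25 mm sideways of the top centre of the full spare of the same height and 8 to 70 mm above it; all eight cones stand within 8 mm of where they stood and within 0.1 rad of upright (all of step 2 and distance of each of low_top, cone_a_top, cone_b_top, cone_c_top, cone_d_top, spare_same_top, spare_small_top, spare_large_top from where it was at the start of the episode below 0.008 m and angle between each of low_top, cone_a_top, cone_b_top, cone_c_top, cone_d_top, spare_same_top, spare_small_top, spare_large_top's own z axis and vertical below 0.1 rad); the robot touches nothing.
It fails at once if the robot touches something (contact force between any of the fingers, the arm and anything else above 0.5 N).
It fails at once if the fingers come down over a wrong cone (within 25 mm of its axis and the point between the pads less than 70 mm above its top) ((horizontal distance between the grasp point and cone_a_top below 0.025 m and z of the grasp point in the frame of cone_a_top below 0.07 m) or (horizontal distance between the grasp point and cone_b_top below 0.025 m and z of the grasp point in the frame of cone_b_top below 0.07 m) or (horizontal distance between the grasp point and cone_c_top below 0.025 m and z of the grasp point in the frame of cone_c_top below 0.07 m) or (horizontal distance between the grasp point and cone_d_top below 0.025 m and z of the grasp point in the frame of cone_d_top below 0.07 m) or (horizontal distance between the grasp point and spare_small_top below 0.025 m and z of the grasp point in the frame of spare_small_top below 0.07 m) or (horizontal distance between the grasp point and spare_large_top below 0.025 m and z of the grasp point in the frame of spare_large_top below 0.07 m)).
It fails at once if a cone is lifted, shifted or tipped (distance of any of low_top, cone_a_top, cone_b_top, cone_c_top, cone_d_top, spare_same_top, spare_small_top, spare_large_top from where it was at the start of the episode above 0.015 m).
It also fails if it takes over 42 s, if anything falls off the work surface, if the arm or the gripper's body presses on something with over 40 N, if the wrist force passes 120 N, or if a joint passes its speed limit or range.

### The arm

A 7-joint arm with a two-finger parallel gripper is mounted at the origin on the work surface. World frame = base frame: x ahead of the robot, y to its left, z up, the work surface at z = 0. Lengths are in m, angles in rad, forces in N, time in s.
With the tool pointing down it reaches from about 0.35 to 0.9 m from the base axis. Payload 19.9 kg.
Tool frame: the origin (TCP) lies at the very end of the fingers, on their centre line; the grasp point (between the pads) lies 19 mm behind it; x points along the fingers, z is the direction in which the jaws open and shut, and the axes are right-handed (so a half turn about x gives the same grasp; the last joint's range is limited). The gripper opens to 85 mm and grips with 20 to 120 N. Pads are 22 mm wide; open, the fingers measure 114 mm over their backs; the gripper's body (76 mm by 85 mm) begins 54 mm behind the grasp point. The pads swing forward as they close: fully open they stand 13 mm farther back than shut.
Start: joints at [-1.329, 0.417, -0.01, 1.614, 0.005, 1.111, -0.053], TCP at [0.174, 0.6, 0.231] pointing down, gripper open.
Joint ranges: [-2.81, 2.81], [-0.39, 2.02], [-1.27, 1.25], [0.06, 2.57], [-1.19, 4.33], [0.19, 2], [-2.82, 2.82]. Speed limits (rad/s): [1.89, 1.89, 2.39, 2.39, 3.01, 3.01, 3.01].

### API

Orientations are given as [roll, pitch, yaw] about the fixed x, y, z axes, in that order (R = Rz(yaw) Ry(pitch) Rx(roll)).
In Python, from plant import bot, effector, inverse_kinematics, grab_frame, workorder, read_time, read_joint_positions, read_qvel, read_tau, read_ee_pos, read_eef_rot, read_force, read_moment, read_gripper_width gives the robot as it stands. The module is installed in compiled form; this text tells all that it offers. Calls block until the motion is done:
- bot.move_pose(position, orientation): joint-space move of the TCP to a pose.
- bot.move_l(position, feed=0.15, attitude=None): straight line of the TCP; attitude=None keeps the orientation; feed is the mean speed in m/s.
- bot.goto_joints(angles): joint-space move.
- effector.grip(opening, f_grip=None): finger opening in m; f_grip is the grip in N (None keeps the last); returns when the fingers have stopped.
- bot.pause(seconds).
- inverse_kinematics(position, orientation): joint angles nearest the present ones, or None.
- grab_frame(name): name is "scene" or "top"; returns a dict with "frame" (420x560x3 uint8, red, green, blue), "fx", "fy", "cx", "cy" (pixels), "cam_to_world" (4x4, takes a point from camera to world coordinates). Camera axes: x right, y up, looking along -z (the intrinsics and any distortion apply to the point x, -y, -z); pixel columns grow to the right and rows downward; lengths in m; the calibration is good to about 2 mm. A picture is of the moment at which its call begins. There is no depth.
A pose or a line that the arm cannot do raises bot.PlanningError and nothing moves.
- workorder.sign_off(): hands the job in, once; it reports no verdict.
Readings, each from a call of its own:
- read_time(): time.
- read_joint_positions(): joint angles.
- read_qvel(): joint speeds.
- read_tau(): joint torques, N m.
- read_ee_pos(): TCP position.
- read_eef_rot(): TCP orientation.
- read_force(): force on the tool from outside, world axes, zero at the start.
- read_moment(): the same for the moment, N m.
- read_gripper_width(): finger opening in m.
Only numpy, scipy, OpenCV 4.12 (cv2) and the standard library are available. Lean on these libraries where they do the work, as an engineer would, in place of code of your own. Each camera call takes 0.05 s, during which the arm holds its last target.

## Working session

There is one attempt and no reset: what is moved stays moved. The work goes in short steps, each a Python script; the robot and the scene stay as the last script left them, time stands still between calls to the robot, and variables do not carry over. Pictures are saved under pics/ and viewed, and the job is handed in when it is done.

```bash
mkdir -p pics
python3 - <<'E'
from plant import *
import cv2,numpy as np,pickle
d={}
for n in("scene","top"):
    g=grab_frame(n); d[n]=g
    cv2.imwrite(f"pics/{n}0.png",g["frame"][:,:,::-1])
    print(n,[g[k] for k in g if k!="frame"],g.keys())
pickle.dump(d,open("d.pkl","wb"))
print(read_time(),read_ee_pos(),read_eef_rot(),read_gripper_width())
E
```

```text
scene [536.7810058859573, 536.7810058859573, 275.0205403129419, 204.632114316569, array([[ 0.42333715, -0.50576841,  0.75165415,  1.41334182],
       [ 0.90596334,  0.24000328, -0.3487533 , -0.42922413],
       [-0.00401106,  0.82861133,  0.55980994,  0.75779644],
       [ 0.        ,  0.        ,  0.        ,  1.        ]])] dict_keys(['frame', 'fx', 'fy', 'cx', 'cy', 'cam_to_world'])
top [385.0761921650405, 385.0761921650405, 274.5913296684788, 209.41804534772996, array([[-0.02182281,  0.98316723, -0.18139999,  0.41958698],
       [-0.99971747, -0.02316925, -0.00530652, -0.04086197],
       [-0.0094201 ,  0.18123294,  0.98339508,  0.94686786],
       [ 0.        ,  0.        ,  0.        ,  1.        ]])] dict_keys(['frame', 'fx', 'fy', 'cx', 'cy', 'cam_to_world'])
0.1 [0.1743041  0.59985835 0.23071656] [-3.07410469  1.56964868 -1.78610296] 0.08544937178525155
```

View pics/scene0.png

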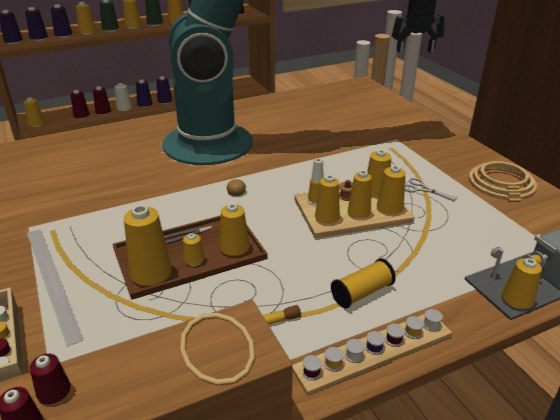

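View pics/top0.png

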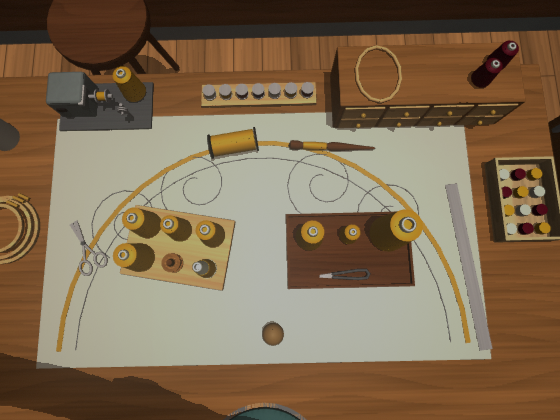

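The scene view shows the bare white cone at about (318,165) on the rack, and the large, small and medium spares at (140,212), (192,240) and (232,210). In the top view the low cone's top is near (203,268) and the medium spare's is near (313,230). I'll zoom in on both.

Run:
```python
import cv2,numpy as np,pickle
d=pickle.load(open("d.pkl","rb"))
t=d["top"]["frame"][:,:,::-1]; s=d["scene"]["frame"][:,:,::-1]
def z(im,u,v,h=22): return cv2.resize(im[v-h:v+h,u-h:u+h],(400,300*400//300),interpolation=cv2.INTER_NEAREST)
a=np.hstack([z(t,203,266),z(t,313,232)]); 
cv2.imwrite("pics/zt.png",a)
a=np.hstack([z(s,318,168),z(s,232,214)]); cv2.imwrite("pics/zs.png",a)
```

```text
(no output)
```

View pics/zt.png

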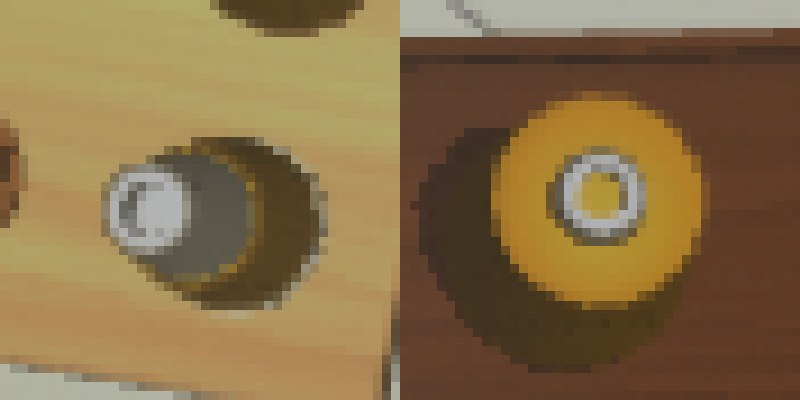

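View pics/zs.png

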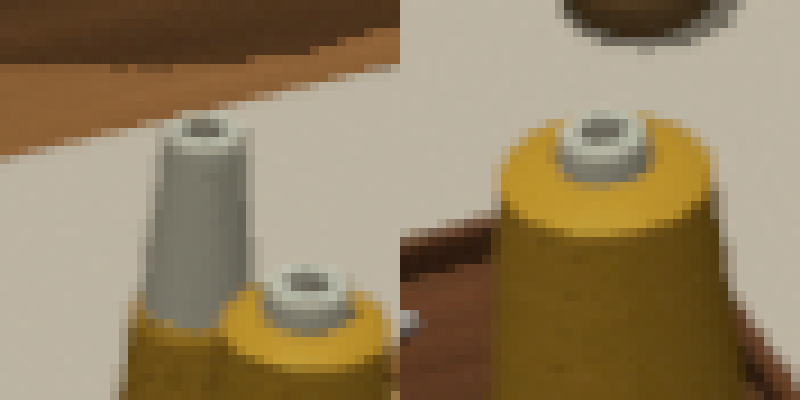

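```bash
cat > h.py <<'E'
import cv2,numpy as np,pickle
def ray(g,u,v):
    M=g["cam_to_world"]; c=np.array([(u-g["cx"])/g["fx"],-(v-g["cy"])/g["fy"],-1.])
    r=M[:3,:3]@c; return M[:3,3],r/np.linalg.norm(r)
def plane(g,u,v,z):
    o,r=ray(g,u,v); return o+r*(z-o[2])/r[2]
def tri(rs):
    A=sum(np.eye(3)-np.outer(r,r) for o,r in rs); b=sum((np.eye(3)-np.outer(r,r))@o for o,r in rs)
    return np.linalg.solve(A,b)
E
python3 - <<'E'
from h import *
d=pickle.load(open("d.pkl","rb")); T,S=d["top"],d["scene"]
for n,ut,us,z in(("low",(196.8,266.6),(317.9,159.8),.137),("same",(312.5,231),(231.6,205.8),.121)):
    print(n,plane(T,*ut,z).round(4),plane(S,*us,z).round(4),tri([ray(T,*ut),ray(S,*us)]).round(4))
# white rings in top view, bright low-saturation blobs
f=T["frame"]; hsv=cv2.cvtColor(f,cv2.COLOR_RGB2HSV)
m=((hsv[...,1]<45)&(hsv[...,2]>150)).astype(np.uint8)
for (x0,x1,y0,y1) in((110,240,200,290),(287,425,207,287)):
    sub=m[y0:y1,x0:x1]; n,l,st,c=cv2.connectedComponentsWithStats(sub,connectivity=8)
    for i in range(1,n):
        if 15<st[i,4]<250:
            u,v=c[i]+[x0,y0]; print(round(u,1),round(v,1),st[i],plane(T,u,v,.137 if x0<200 else .121).round(3))
E
```

```text
low [0.4516 0.1284 0.137 ] [0.4522 0.1287 0.137 ] [0.4517 0.1287 0.1367]
same [ 0.5227 -0.1171  0.121 ] [ 0.523  -0.1173  0.121 ] [ 0.5227 -0.1172  0.1208]
113.9 204.6 [  0   0  14  15 102] [0.588 0.309 0.137]
133.3 204.1 [  9   0  29  14 136] [0.588 0.267 0.137]
157.1 203.7 [40  0 15  9 95] [0.588 0.216 0.137]
130.7 217.6 [17 14  8  8 27] [0.559 0.271 0.137]
166.9 223.3 [53 19  9  9 30] [0.544 0.194 0.137]
203.9 229.0 [90 25  9  9 32] [0.53  0.114 0.137]
121.8 254.4 [ 8 50  9  9 29] [0.48  0.287 0.137]
197.0 266.7 [83 63  9  9 49] [0.451 0.128 0.137]
395.1 208.3 [100   0  18   5  57] [ 0.568 -0.299  0.121]
414.6 209.2 [124   0   7   7  25] [ 0.565 -0.341  0.121]
421.8 213.1 [132   0   6  16  77] [ 0.556 -0.356  0.121]
408.8 224.1 [115  10  14  14  49] [ 0.533 -0.325  0.121]
312.5 230.7 [22 20  8  9 26] [ 0.523 -0.117  0.121]
352.7 231.5 [63 22  6  6 18] [ 0.52  -0.203  0.121]
421.1 242.1 [128  24  10  25 131] [ 0.493 -0.348  0.121]
326.0 275.6 [33 67 12  4 38] [ 0.427 -0.142  0.121]
```

Both views agree to within 1 mm: low_top is at (0.452, 0.128) and spare_same_top at (0.523, -0.117). I'll part-close the fingers, rise, and travel high.

Run:
```python
from plant import *
import numpy as np
q0=np.array(read_joint_positions())
best=None
for y in np.arange(-np.pi,np.pi,np.pi/12):
    qs=[inverse_kinematics(p,[0,np.pi/2,y]) for p in([.4517,.1286,.30],[.4517,.1286,.150],[.5228,-.1172,.30],[.5228,-.1172,.134])]
    if all(q is not None for q in qs): 
        c=max(np.abs(np.array(q)-q0)[1:].max() for q in qs)
        if best is None or c<best[0]: best=(c,y,np.round(qs,2))
print(best)
effector.grip(0.015,20)
print(read_gripper_width(),read_time(),read_ee_pos())
p=np.array(read_ee_pos()); bot.move_l([p[0],p[1],.30],feed=.15)
bot.move_l([.4517,.1286,.30],feed=.2,attitude=[0,np.pi/2,best[1]])
print(read_time(),read_ee_pos(),read_eef_rot(),read_force(),np.round(read_joint_positions(),2))
import cv2
for n in("scene","top"): cv2.imwrite(f"pics/{n}1.png",grab_frame(n)["frame"][:,:,::-1])
```

```text
(np.float64(1.0316426680097297), np.float64(0.26179938779915135), array([[-0.84,  0.07,  0.52,  1.91, -0.04,  1.17, -0.04],
       [-0.77,  0.27,  0.49,  2.08, -0.17,  0.83,  0.08],
       [-0.64,  0.29,  0.98,  1.77, -0.26,  1.21,  0.68],
       [-0.61,  0.59,  1.02,  1.95, -0.62,  0.96,  0.98]]))
0.015284241312637158 0.7667 [0.17439236 0.60015585 0.23127304]
4.2583 [0.45153861 0.12902057 0.29997358] [2.35267343 1.5707253  2.61534097] [-0.00842733 -0.6686544   0.483141  ] [-0.79  0.07  0.48  1.91 -0.03  1.17 -0.04]
```

View pics/scene1.png

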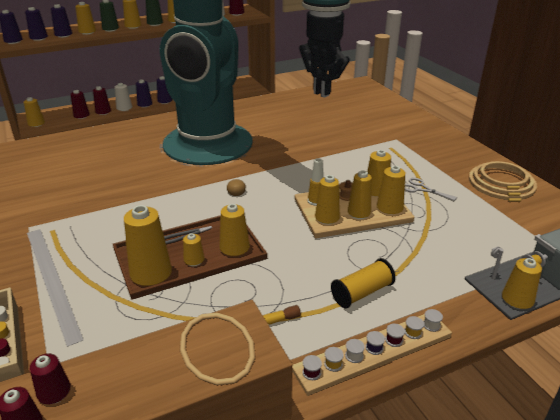

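View pics/top1.png

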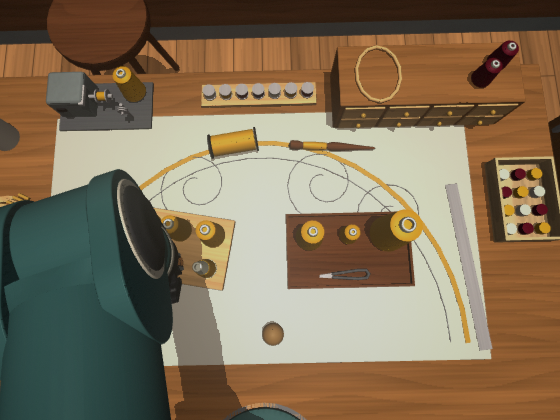

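Scene view: fingertips at about (323,93), above the bare cone at (318,162). Top view: the gripper edge is at about (175,270), partly hidden by the arm. I'll compare these with where the reported TCP projects.

```bash
cat >> h.py <<'E'
def proj(g,p):
    M=g["cam_to_world"]; c=M[:3,:3].T@(np.asarray(p)-M[:3,3])
    return g["cx"]+g["fx"]*c[0]/-c[2], g["cy"]-g["fy"]*c[1]/-c[2]
E
python3 - <<'E'
from h import *
d=pickle.load(open("d.pkl","rb"))
for n in d: print(n,proj(d[n],[.4515,.129,.30]),proj(d[n],[.4515,.129,.34]))
s=cv2.imread("pics/scene1.png"); t=cv2.imread("pics/top1.png")
z=lambda im,u,v,h=40: cv2.resize(im[v-h:v+h,u-h:u+h],(400,400),interpolation=cv2.INTER_NEAREST)
cv2.imwrite("pics/z1.png",np.hstack([z(s,320,90),z(t,175,270)]))
E
```

```text
scene (np.float64(320.9208577977949), np.float64(94.38484449288451)) (np.float64(321.7386274940089), np.float64(76.79102478145823))
top (np.float64(176.09827624049936), np.float64(263.20837152773584)) (np.float64(169.43791777510293), np.float64(262.0887776351822))
```

View pics/z1.png

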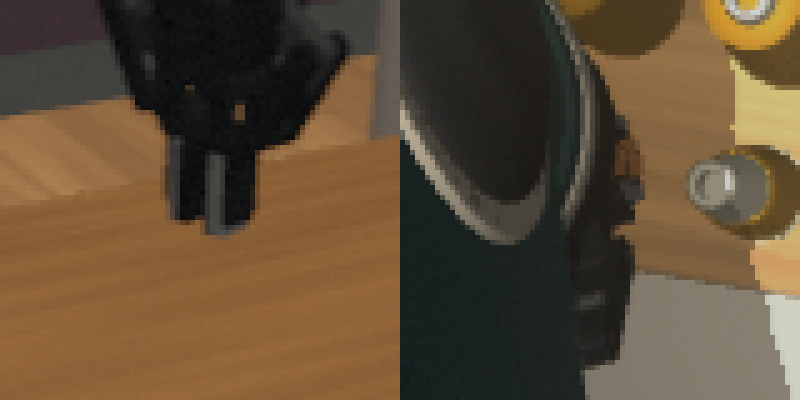

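The fingertips are at (322,95), against a predicted (321,94), so the tool position matches the cameras. Descending over the empty cone.

Run:
```python
from plant import *
import numpy as np,cv2
bot.move_l([.4517,.1286,.152],feed=.1)
print(read_time(),read_ee_pos(),read_force(),read_gripper_width())
cv2.imwrite("pics/scene2.png",grab_frame("scene")["frame"][:,:,::-1])
bot.pause(2.5)
print(read_time(),read_ee_pos(),read_force())
s=cv2.imread("pics/scene2.png"); cv2.imwrite("pics/z2.png",cv2.resize(s[80:230,240:440],(800,600),interpolation=cv2.INTER_NEAREST))
```

```text
5.9917 [0.45193194 0.12870302 0.15242041] [-0.18139275  0.63585533 -0.33745314] 0.014856396823133045
8.5417 [0.45169698 0.12857617 0.15199238] [ 0.53620288 -0.19473588 -0.24743569]
```

View pics/z2.png

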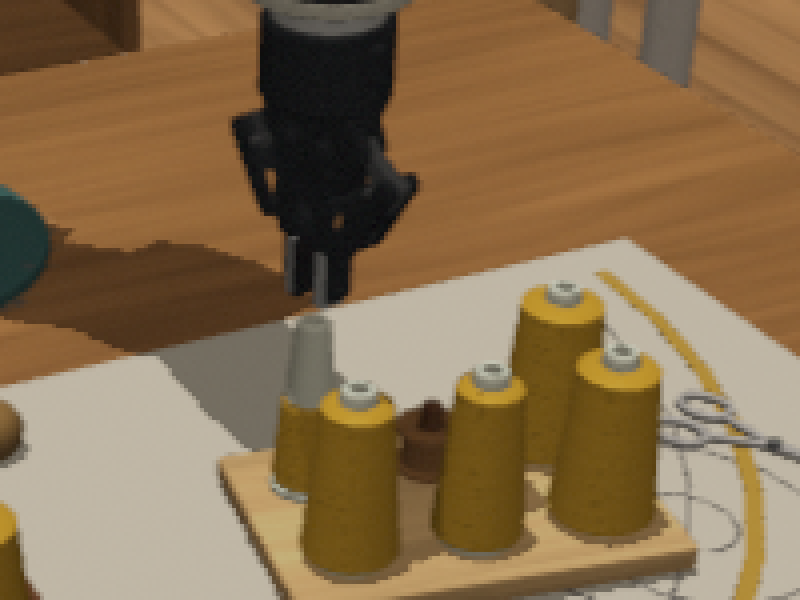

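The zoomed view shows the fingertips (about 320,300) centred a little above the bare cone's top (about 315,322), with no contact and the neighbouring cones still upright. Now the spare.

Run:
```python
from plant import *
import numpy as np,cv2
bot.move_l([.4517,.1286,.30],feed=.12)
bot.move_l([.5228,-.1172,.30],feed=.12)
print(read_time(),read_ee_pos())
bot.move_l([.5228,-.1172,.136],feed=.1)
print(read_time(),read_ee_pos(),read_force())
for n in("scene","top"): cv2.imwrite(f"pics/{n}3.png",grab_frame(n)["frame"][:,:,::-1])
bot.pause(2.6)
print(read_time(),read_ee_pos(),read_force(),read_gripper_width(),np.abs(read_qvel()).max())
s=cv2.imread("pics/scene3.png"); cv2.imwrite("pics/z3.png",cv2.resize(s[120:300,90:330],(800,600),interpolation=cv2.INTER_NEAREST))
```

```text
12.2083 [ 0.5227871  -0.1167636   0.29999923]
14.0 [ 0.52303967 -0.11721336  0.13641848] [ 0.46550952 -0.3420643   0.01515501]
16.7 [ 0.52278535 -0.1172056   0.13598941] [-0.02381242  0.14366955 -0.52416457] 0.015177829370012857 0.0021780480042337576
```

View pics/z3.png

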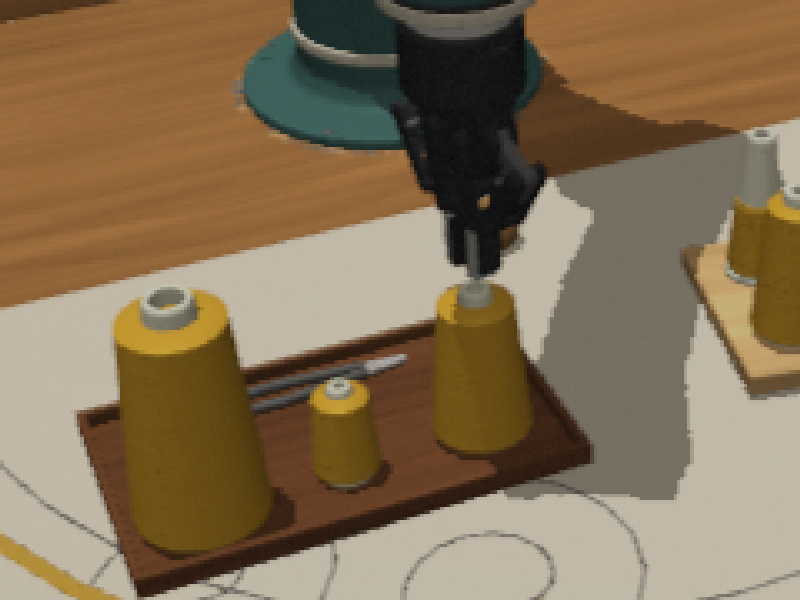

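View pics/top3.png

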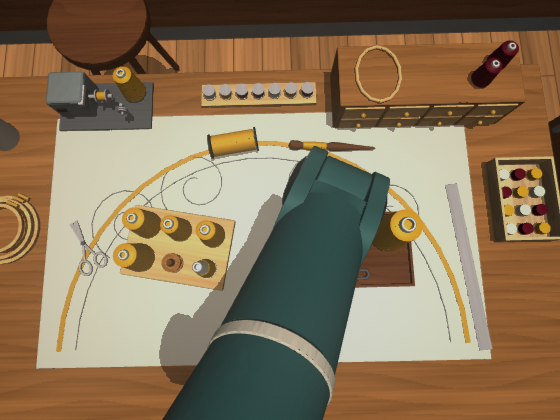

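The fingers (tips about 475,270 in the zoom) are centred just above the medium spare's top (about 475,290). The other cones haven't moved. Handing in.

Run:
```python
from plant import *
workorder.sign_off()
print(read_time(),read_ee_pos(),read_force())
```

```text
the job is handed in; nothing more can be done
the job is handed in; nothing more can be done
```

I pointed at the nearly empty cone on the rack, then at the full spare of the same height in the tray. I handed the job in at about 16.7 s, still pointing at the spare.

- **Finding the cones:** both cameras agreed to within 1 mm. The empty cone's top was at (0.452, 0.129, 0.137) and the spare's at (0.523, -0.117, 0.121).
- **Pointing:** the fingers were closed to 15 mm. The tips held about 15 mm above each top, within 1 mm sideways by the tool reading, for 2.5 s at the first cone and 2.6 s at the second. Between the two, the fingertips travelled at 0.30 m.
- **Last checks:** the force reading stayed within noise (about 0.8 N or less), and the pictures showed no contact. The visible cones looked unmoved. In the last top view the arm hid the pointed-at spare and the small one, but the scene camera showed both upright. I judged this by eye and did not measure the cones again.
- **Not seen:** `sign_off` gives no verdict, and I could not take readings after it.

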